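# Unlock the vaccine carrier with the pin key

## Robot

A 6-joint arm with a two-finger parallel gripper is mounted at the origin on the work surface. World frame = base frame: x ahead of the robot, y to its left, z up, the work surface at z = 0. Lengths are in m, angles in rad, forces in N, time in s.
With the tool pointing down it reaches from about 0.225 to 0.875 m from the base axis. Payload 3.4 kg.
Tool frame: the origin (TCP) lies at the very end of the fingers, on their centre line; the grasp point (between the pads) lies 19 mm behind it; z points along the fingers, x is the direction in which the jaws open and shut, and the axes are right-handed (so a half turn about z gives the same grasp; the last joint's range is limited). The gripper opens to 85 mm and grips with 20 to 120 N. Pads are 22 mm wide; open, the fingers measure 114 mm over their backs; the gripper's body (76 mm by 85 mm) begins 54 mm behind the grasp point. The pads swing forward as they close: fully open they stand 13 mm farther back than shut.
Start: joints at [-1.439, 0.276, 1.505, -0, 1.361, -0.121], TCP at [0.144, -0.557, 0.231] pointing down, gripper open.
Joint ranges: [-2.89, 2.89], [-0.75, 2.08], [0.22, 2.7], [-1.18, 4.32], [0.11, 2.71], [-2.7, 2.7]. Speed limits (rad/s): [2.57, 2.57, 3.14, 3.14, 3.14, 3.14].

## Interface

Orientations are given as a unit quaternion [w, x, y, z].
In Python, from rig import manip gives the robot as it stands.
- The arm moves only by the tool carry_out, never from a script. Its argument "series" is a list of rows, each a list of 2 entries, a list of its own where there are three numbers: the shift along the tool's x, y, z in mm, then the turn about the tool's z in degrees. A call has 1 to 10 rows; each row shifts and turns the pose as measured when the row begins, along the tool's axes as they then stand; what a row does not reach is not made up. A row lasts 1/12 s, in which the tool goes at most 41.7 mm and 7.16 degrees, less where a joint would pass 70% of its speed; a pose out of reach is approached as far as the arm can. A call is refused whole if a number of a shift passes 41.7 or a number of a turn 7.16, either way. A call with a gripper value outside its range is refused whole. "fingers" is the finger opening in mm, from 0 to 85.4, set as the call begins (left out, the last holds). The fingers move at their own pace and stop on an object; "squeeze" is the grip in N (left out, the last holds). Time passes only in rows, so rows that do not move let the fingers close. It gives the time, the measured TCP pose, the force and the opening at its end, in the units of the state.
- manip.get_state(): the state, without advancing time (a new reading comes with each control period).
- manip.get_image(name): name is "scene" or "top"; returns a dict with "frame" (400x640x3 uint8, blue, green, red), "K" (3x3 intrinsics, pixels), "k1" (the pictures are not rectified: a ray, as slopes to the right and down, at radius r is drawn at 1 + k1 r^2 times it, then the intrinsics apply), "rvec" (rotation vector, rad) and "tvec" (3), from world to camera coordinates, as OpenCV has them. Camera axes: x right, y down, z forward; pixel columns grow to the right and rows downward; lengths in m; the calibration is good to about 2 mm. A picture is of the moment at which its call begins. There is no depth.
- manip.sign_off(): hands the job in, once; it reports no verdict.
The state is a dict: "clock": time; "qpos": joint angles; "qd": joint speeds; "effort": joint torques, N m; "position": TCP position; "ee_rot": TCP orientation; "contact_force": force on the tool from outside, world axes, zero at the start; "moment": the same for the moment, N m; "width": finger opening in m.
Only numpy, scipy, OpenCV 4.12 (cv2) and the standard library are available. Lean on these libraries where they do the work, as an engineer would, in place of code of your own. Each camera call takes 0.05 s, during which the arm holds its last target. There are 200 camera calls.

## Task

Take the pin key from its stand and use its pin to find the one open hole among the six dark spots in the lock disc on the carrier's lid: the other five are plugged, so feel for it lightly, letting the pin slide over the disc until it drops in. With the pin in that hole, turn the disc anticlockwise (seen from above) to its stop, then lift the key out and put it back fully home and upright in its stand. Leave the bottle, vial, jar and ice pack where they stand.

Things in the scene. Friction and masses are not known exactly. Their poses are not given: they have to be found in the camera images.
- carrier: Fixed insulated cool box, grey with a white lid, 220 (x) by 260 (y) by 100 mm tall; origin at the centre of its underside, z up. A round well of 84 mm diameter in the middle of the lid, 4 mm deep, has the lock disc as its floor.
- lock_centre (a point): Centre of the dark steel lock disc, on its top surface, 96 mm above the bench; the disc turns about the vertical through this point. Six round dark spots of 12 mm diameter lie every 60 degrees on a circle of 28 mm radius about it. Five are plugged flush with the surface; one is an open hole, 12 mm wide and 12 mm deep. Which one, and where the circle of spots starts on the disc, differs each time and is not measured: it may be at any angle.
- lock (a joint): Turn of the lock disc in rad, growing anticlockwise from above: 0 locked (stop; the disc's white line points to the black mark on the carrier's -x side), 1.45 unlocked (stop; line near the mark on the -y side). Starts at 0 to 0.25, stays where left; 0.2 N m of friction (7 N at the spots) resists. A tip pressed hard drags the disc along; clockwise that ends at the locked stop.
- key: Loose pin key, 0.12 kg, standing upright in its stand: a round steel pin 7 mm in diameter with a domed end points down, 30 mm long; above it a steel flange 28 mm in diameter and 6 mm thick; above that a black square handle 20 by 20 mm, 60 mm tall, from 36 to 96 mm above the pin's end. Origin at the end of the pin, z up along the handle, x and y square to the handle's flat sides.
- key_tip (a point): The lower end of the key's pin (same point as the key's origin).
- stand: Fixed aluminium block 60 by 60 by 45 mm with a vertical hole 12 mm wide and 36 mm deep in the middle of its top; origin at the centre of its underside. The key stands with its pin in the hole and its flange flat on the top, so that the pin's end is 15 mm above the bench.
- stand_mouth (a point): Centre of the mouth of the stand's hole, on the block's top, 45 mm above the bench.
- bottle: Bystander: white plastic bottle, 56 mm in diameter, 120 mm tall, origin at the centre of its underside.
- vial: Bystander: amber glass vial, 42 mm in diameter, 70 mm tall, origin at the centre of its underside.
- jar: Bystander: clear glass jar, 48 mm in diameter, 75 mm tall, origin at the centre of its underside.
- ice_pack: Bystander: blue flat ice pack, 90 by 160 by 26 mm, origin at the centre of its underside.
There are look-alikes about, which are no part of the job. Several things have the shape of the stand; the one meant has the colours described above.

How it is judged:
On the way, in this order (a step that is already met when the one before it is completed fails the run):
1. the key's pin has dropped into the open hole: its end at least 6 mm below the disc's surface, inside the well (z of key_tip in the frame of lock_centre below -0.006 m and horizontal distance between key_tip and lock_centre below 0.036 m), for 0.1 s.
2. with the pin still at least 4 mm down in the hole, the disc has been turned anticlockwise to its stop (past 1.35 rad) (value of joint lock above 1.35 rad and z of key_tip in the frame of lock_centre below -0.004 m and horizontal distance between key_tip and lock_centre below 0.036 m), for 0.1 s.
At the end, for the whole second after the job is handed in: The lock disc is at its unlocked stop (joint past 1.3 rad); the key stands released and at rest in its stand, upright within 0.1 rad, its pin within 6 mm of the hole's axis and at least 27 mm deep (value of joint lock above 1.3 rad and horizontal distance between key_tip and stand_mouth below 0.006 m and z of key_tip in the frame of stand_mouth below -0.027 m and angle between key's own z axis and vertical below 0.1 rad and linear speed of key below 0.02 m/s); the robot touches nothing.
It fails at once if a bystander (bottle, vial, jar or ice pack) is moved by more than 25 mm (distance of any of bottle, vial, jar, ice_pack from where it was at the start of the episode above 0.025 m).
It fails at once if the key's pin is forced against the carrier or its lock with more than 60 N (contact force between key and carrier above 60 N).
It also fails if it takes over 72 s, if anything falls off the work surface, if the arm or the gripper's body presses on something with over 40 N, if the wrist force passes 120 N, or if a joint passes its speed limit or range.

## Working session

There is one attempt and no reset: what is moved stays moved. The work goes in short steps, Python scripts to look and compute and a tool call to move; the robot and the scene stay as the last step left them, time stands still between calls to the robot, and variables do not carry over. Pictures are saved under pics/ and viewed, about 8 in all and at most 12, crops included, and the job is handed in when it is done.

Besides the shell and the picture viewer there is one more tool, called after ">>>" as name(argument=value, ...) on one line, values as JSON. carry_out: Moves the arm, as the interface text tells. Its arguments: {"type":"object","properties":{"series":{"type":"array","items":{"type":"array"}},"fingers":{"type":"number"},"squeeze":{"type":"number"}},"required":["series"]}

```bash
mkdir -p pics; ls; cat > h.py <<'E'
import numpy as np, cv2
from rig import manip
def ray(im,u,v):
    K=im["K"];x=(u-K[0][2])/K[0][0];y=(v-K[1][2])/K[1][1]
    rd=np.hypot(x,y);r=rd
    for _ in range(30): r=rd/(1+im["k1"]*r*r)
    s=r/rd if rd>0 else 1
    R=cv2.Rodrigues(np.array(im["rvec"],float))[0];t=np.array(im["tvec"],float).ravel()
    return -R.T@t, R.T@np.array([x*s,y*s,1.])
def onz(im,u,v,z):
    o,d=ray(im,u,v);return o+d*(z-o[2])/d[2]
def proj(im,p):
    R=cv2.Rodrigues(np.array(im["rvec"],float))[0];c=R@np.array(p,float)+np.array(im["tvec"],float).ravel()
    x,y=c[:2]/c[2];f=1+im["k1"]*(x*x+y*y);K=im["K"]
    return K[0][0]*x*f+K[0][2],K[1][1]*y*f+K[1][2]
E
python3 - <<'E'
from h import *
import pickle
for n in("scene","top"):
    im=manip.get_image(n);cv2.imwrite(f"pics/{n}0.png",im["frame"]);pickle.dump(im,open(n+"0.pkl","wb"))
    print(n,np.round(ray(im,320,200),3).tolist(),im["K"][0][0],im["k1"])
print(manip.get_state())
E
```

```text
pics
scene [[1.432, 0.152, 0.94], [-0.682, -0.147, -0.716]] 427.50233768296306 0.038272198806361526
top [[0.454, -0.0, 1.219], [0.122, -0.002, -0.993]] 470.6611186924591 -0.07538590898231182
{'clock': 0.1, 'qpos': array([-1.43895815e+00,  2.76508803e-01,  1.50596324e+00,  1.40732190e-05,
        1.36074545e+00, -1.21021773e-01]), 'qd': array([ 0.00075493, -0.00079283, -0.00301143,  0.0009781 ,  0.00136016,
       -0.00011766]), 'effort': array([ 8.43848811e-04, -4.17700589e+01, -2.46403277e+01, -1.54561039e-04,
        5.80607491e-03, -7.19516351e-06]), 'position': array([ 0.14377586, -0.55625317,  0.23055658]), 'ee_rot': array([-5.76243934e-04,  7.90623268e-01, -6.12302367e-01, -5.72726862e-04]), 'contact_force': array([ 0.76566984,  0.65200781, -0.24799681]), 'moment': array([-0.0305421 ,  0.04262608, -0.0203667 ]), 'width': 0.08528987050112659}
```

View pics/scene0.png

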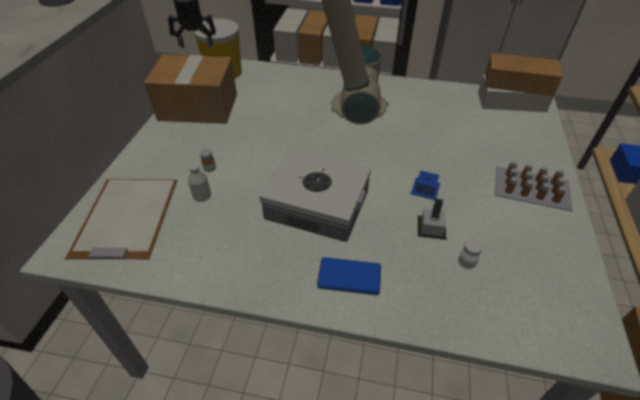

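View pics/top0.png

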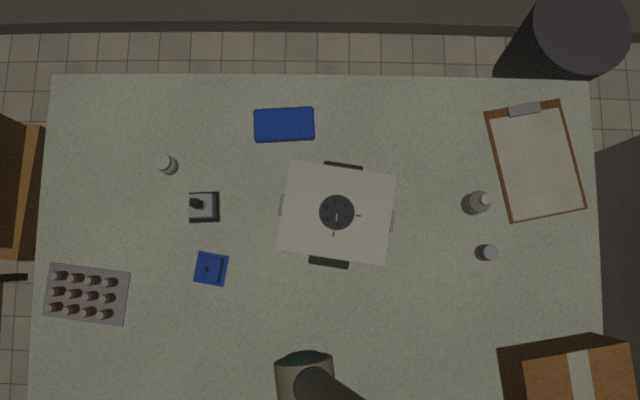

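The scene view shows a grey stand with a black handle at (433,222) and a blue look-alike at (427,184). In the top view they are at (203,207) and (210,268), and the lock disc is at (337,212). I'll enlarge both to confirm which stand is meant.

```bash
python3 - <<'E'
import pickle,cv2,numpy as np
t=pickle.load(open("top0.pkl","rb"))["frame"];s=pickle.load(open("scene0.pkl","rb"))["frame"]
g=lambda f,x,y,w,h,k:cv2.convertScaleAbs(cv2.resize(f[y:y+h,x:x+w],None,fx=k,fy=k,interpolation=cv2.INTER_CUBIC),alpha=1.6)
a=np.hstack([g(t,180,180,50,37,8),g(t,312,194,50,37,8)])
b=np.hstack([g(s,400,165,66,50,6),g(s,295,160,66,50,6)])
b=np.pad(b,((0,0),(0,a.shape[1]-b.shape[1]),(0,0)))
cv2.imwrite("pics/crop1.png",np.vstack([a,b]))
E
```

```text
(no output)
```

View pics/crop1.png

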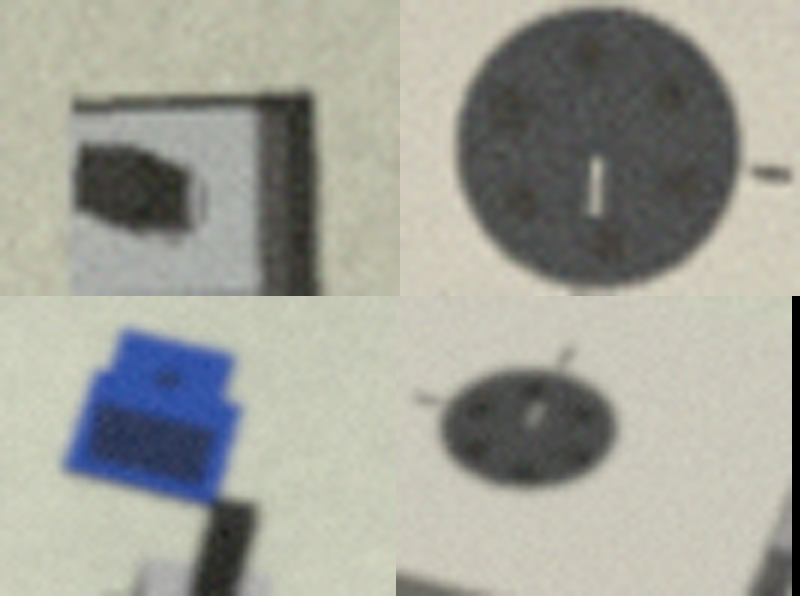

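The aluminium block with the black key (top view 203,207) is the stand meant. The blue block is empty and a look-alike. Next I'll measure the stand, handle and spots from averaged frames.

```bash
cat > m.py <<'E'
from h import *
def avg(n,k=5):
    ims=[manip.get_image(n) for _ in range(k)];im=ims[0];im["frame"]=np.mean([i["frame"] for i in ims],0).astype(np.float32);return im
E
python3 - <<'E'
from m import *
import pickle
t=avg("top",6);s=avg("scene",6);pickle.dump((t,s),open("avg.pkl","wb"))
def comps(im,mask,box):
    x,y,w,h=box;m=np.zeros(mask.shape,np.uint8);m[y:y+h,x:x+w]=mask[y:y+h,x:x+w]*255
    c=max(cv2.findContours(m,cv2.RETR_EXTERNAL,cv2.CHAIN_APPROX_NONE)[0],key=cv2.contourArea);return c
g=t["frame"].mean(2);sat=t["frame"].max(2)-t["frame"].min(2)
print("stand row207",np.round(t["frame"][207,183:225]).astype(int).tolist())
# disc
c=comps(t,g<75,(312,190,50,45));(u,v),ax,an=cv2.fitEllipse(c);print("disc",u,v,ax)
C=onz(t,u,v,.1);print("disc ctr at .1",C,[np.linalg.norm(onz(t,u+a/2,v,.1)-C) for a in ax])
G=cv2.resize(g,None,fx=8,fy=8,interpolation=cv2.INTER_CUBIC);G=cv2.GaussianBlur(G,(0,0),8)
for cu,cv_ in [(590,52),(673,92),(683,183),(607,243),(523,203),(513,105)]:
    u0=int((312+(cu-400)/8)*8);v0=int((194+cv_/8)*8);w=G[v0-16:v0+17,u0-16:u0+17]
    k=np.clip(w.min()+5-w,0,None);yy,xx=np.mgrid[-16:17,-16:17]
    uu=(u0+(k*xx).sum()/k.sum()+.5)/8-.5;vv=(v0+(k*yy).sum()/k.sum()+.5)/8-.5
    p=onz(t,uu,vv,.096);print(round(uu,2),round(vv,2),p.round(4),"min",round(w.min(),1),"r",np.hypot(*(p-C)[:2]).round(4),"ang",np.degrees(np.arctan2(*(p-C)[1::-1])).round(1))
print("handle rows");
for r in range(192,218): print(r,np.round(g[r,186:222]).astype(int).tolist())
E
```

```text
stand row207 [[104, 116, 118], [108, 120, 119], [108, 122, 122], [105, 118, 118], [105, 116, 117], [105, 114, 112], [104, 107, 105], [104, 106, 105], [90, 92, 92], [71, 74, 72], [53, 56, 55], [36, 39, 40], [34, 35, 36], [30, 34, 33], [30, 32, 33], [30, 35, 35], [28, 34, 32], [31, 34, 34], [29, 33, 33], [35, 37, 38], [58, 58, 59], [84, 85, 85], [89, 92, 91], [106, 109, 107], [108, 111, 108], [107, 110, 108], [107, 110, 108], [108, 111, 109], [97, 99, 98], [68, 71, 70], [49, 52, 52], [47, 50, 51], [43, 47, 46], [33, 37, 37], [31, 34, 35], [33, 37, 37], [62, 71, 70], [94, 105, 105], [106, 118, 118], [104, 117, 117], [105, 118, 118], [103, 115, 116]]
disc 336.26123046875 211.93995666503906 (34.058658599853516, 34.101295471191406)
disc ctr at .1 [ 0.56292362 -0.04169285  0.1       ] [np.float64(0.04069526652127457), np.float64(0.04074623912820038)]
335.03 200.33 [ 0.5913 -0.0386  0.096 ] min 41.7 r 0.0286 ang 6.2
345.7 205.08 [ 0.5801 -0.0644  0.096 ] min 42.2 r 0.0285 ang -52.8
346.88 216.58 [ 0.5525 -0.0674  0.096 ] min 42.3 r 0.0277 ang -112.1
337.62 223.74 [ 0.535  -0.0454  0.096 ] mi
[... 3777 characters left out ...]
0, 44, 39, 33, 36, 67, 98, 111]
214 [114, 116, 111, 105, 106, 106, 106, 105, 105, 106, 107, 106, 106, 106, 107, 107, 107, 106, 108, 107, 107, 106, 106, 106, 108, 103, 80, 52, 51, 47, 37, 34, 37, 62, 95, 112]
215 [113, 116, 112, 105, 106, 106, 106, 107, 106, 106, 107, 106, 106, 106, 107, 107, 106, 105, 107, 106, 106, 106, 106, 106, 106, 102, 79, 53, 50, 43, 39, 32, 35, 53, 90, 111]
216 [114, 116, 113, 105, 106, 104, 107, 105, 104, 100, 100, 100, 100, 101, 99, 96, 96, 96, 96, 96, 96, 92, 94, 92, 94, 88, 73, 52, 49, 44, 36, 33, 37, 53, 89, 111]
217 [114, 113, 113, 87, 88, 87, 89, 89, 87, 81, 78, 78, 80, 79, 77, 69, 70, 69, 70, 71, 67, 61, 60, 61, 59, 61, 55, 47, 47, 45, 37, 36, 32, 54, 90, 110]
```

```bash
python3 - <<'E'
from m import *
import pickle
t,s=pickle.load(open("avg.pkl","rb"))
for n,u,v,z in [("stand",200.1,205.1,.045),("L",188.6,205,.045),("R",211.6,205,.045),("T",200,193.2,.045),("B",200,217,.045),("htop",193,201.9,.111),("hL",189,202,.111),("hR",197,202,.111)]: print(n,onz(t,u,v,z).round(4))
g=cv2.resize(t["frame"].mean(2)[188:222,180:225],None,fx=8,fy=8,interpolation=cv2.INTER_CUBIC)
def poly(gr,thr,lo,off):
    m=((gr<thr)if lo else(gr>thr)).astype(np.uint8)
    c=max(cv2.findContours(m,cv2.RETR_EXTERNAL,cv2.CHAIN_APPROX_NONE)[0],key=cv2.contourArea)
    a=cv2.approxPolyDP(c,8,True).reshape(-1,2);return [tuple(((p+.5)/8-.5+off).round(2)) for p in a]
print("handle poly top",poly(g[40:190,:200],66,True,np.array([180,193])))
f=s["frame"];print("proj scene: stand",[proj(s,onz(t,200.1,205.1,.045)),proj(s,onz(t,193,201.9,.111))])
gs=cv2.resize(f.mean(2)[190:245,410:455],None,fx=8,fy=8,interpolation=cv2.INTER_CUBIC)
print("handle poly scene",poly(gs[:,80:300],55,True,np.array([420,190])))
cv2.imwrite("pics/sc.png",cv2.convertScaleAbs(np.hstack([cv2.resize(gs,(450,550)),cv2.resize(g,(350,264)).repeat(1,0) if 0 else np.pad(cv2.resize(g,(345,264)),((0,286),(0,0)))]),alpha=1.7))
E
```

```text
stand [0.5808 0.2995 0.045 ]
L [0.5807 0.3288 0.045 ]
R [0.5815 0.2702 0.045 ]
T [0.6111 0.3011 0.045 ]
B [0.5507 0.2984 0.045 ]
htop [0.5811 0.3    0.111 ]
hL [0.5807 0.3097 0.111 ]
hR [0.581  0.2904 0.111 ]
handle poly top [(np.float64(189.69), np.float64(198.19)), (np.float64(189.31), np.float64(205.69)), (np.float64(196.56), np.float64(208.56)), (np.float64(203.19), np.float64(207.81)), (np.float64(202.69), np.float64(200.69)), (np.float64(196.06), np.float64(197.94))]
proj scene: stand [(np.float64(435.0512979873011), np.float64(217.73001550032606)), (np.float64(439.9412204101818), np.float64(201.50210299679023))]
handle poly scene [(np.float64(419.56), np.float64(215.94)), (np.float64(419.56), np.float64(235.56)), (np.float64(444.81), np.float64(238.31)), (np.float64(443.56), np.float64(228.94)), (np.float64(441.06), np.float64(234.06)), (np.float64(422.31), np.float64(232.19)), (np.float64(421.69), np.float64(216.94))]
```

View pics/sc.png

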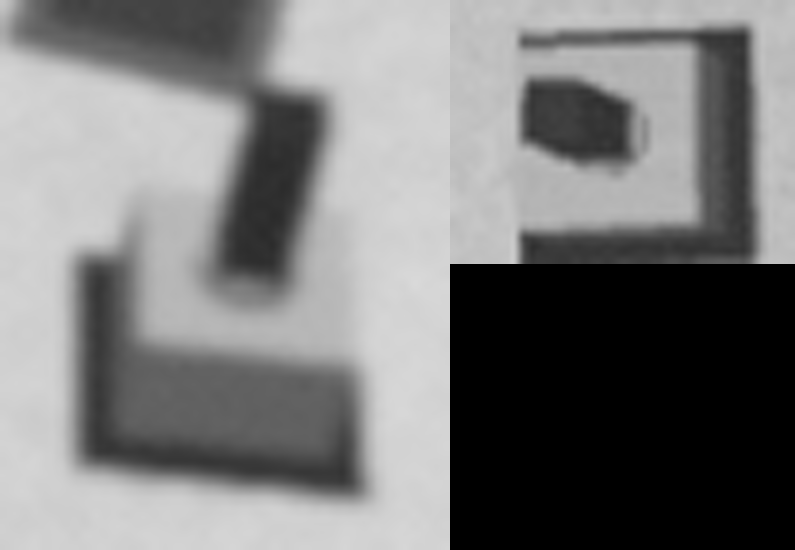

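Stand and hole are at (0.581, 0.300), confirmed by the handle top at height 111 mm. The disc centre is at (0.5632, -0.0418), with spots near 6.6° + 60°k. Now I'll go to the key.

>>> carry_out(series=[[[0, 0, 0], 6], [[0, 0, 0], 6], [[-35, -20, 0], 0], [[-35, -20, 0], 0], [[-35, -20, 0], 0], [[-35, -20, 0], 0], [[-35, -20, 0], 0], [[-35, -20, 0], 0], [[-35, -20, 0], 0], [[-35, -20, 0], 0]], fingers=85, squeeze=60)

```text
clock: 1.53
position: [0.2964, -0.2714, 0.2285]
ee_rot: [0.002, 0.713, -0.701, 0.003]
contact_force: [1.7, -0.1, -0.1]
width: 0.0848
```

```bash
cat >> h.py <<'E'
from scipy.spatial.transform import Rotation as Ro
def to(x,y,z):
    s=manip.get_state();q=np.array(s["ee_rot"]);R=Ro.from_quat(np.r_[q[1:],q[0]])
    M=R.as_matrix();print("t",round(s["clock"],2),"pos",s["position"].round(4),"x-ang",np.degrees(np.arctan2(M[1,0],M[0,0])).round(2),"tilt",np.degrees(np.arccos(-M[2,2])).round(2),"F",s["contact_force"].round(1),"w",round(s["width"]*1e3,1),"shift mm",(1e3*M.T@(np.array([x,y,z])-s["position"])).round(1))
E
python3 -c "from h import *;to(.581,.2997,.2)"
```

```text
t 1.53 pos [ 0.2964 -0.2714  0.2285] x-ang -88.98 tilt 0.43 F [ 1.7 -0.1 -0.1] w 84.8 shift mm [-566.1 -294.7   24.5]
```

>>> carry_out(series=[[[-36, -19, 0], 0], [[-36, -19, 0], 0], [[-36, -19, 0], 0], [[-36, -19, 0], 0], [[-36, -19, 0], 0], [[-36, -19, 0], 0], [[-36, -19, 0], 0], [[-36, -19, 0], 0], [[-36, -19, 0], 0], [[-36, -19, 0], 0]])

```text
clock: 2.37
position: [0.4812, 0.1026, 0.2298]
ee_rot: [0.0, 0.713, -0.701, 0.009]
contact_force: [0.7, -0.9, 0.1]
width: 0.0853
```

>>> carry_out(series=[[[-36, -19, 0], -1], [[-36, -19, 0], 0], [[-36, -19, 0], 0], [[-36, -19, 0], 0], [[0, 0, 0], 0], [[0, 0, 0], 0]])

```text
clock: 2.87
position: [0.5556, 0.2614, 0.228]
ee_rot: [-0.003, 0.723, -0.691, 0.009]
contact_force: [0.2, -0.4, -0.3]
width: 0.0853
```

```bash
python3 -c "from h import *;to(.581,.2997,.13)"
```

```text
t 2.87 pos [0.5556 0.2614 0.228 ] x-ang -87.41 tilt 1.13 F [ 0.2 -0.4 -0.3] w 85.3 shift mm [-38.  -25.4  98. ]
```

>>> carry_out(series=[[[-19, -13, 0], 0], [[-19, -13, 0], 0], [[0, 0, 20], 0], [[0, 0, 20], 0], [[0, 0, 20], 0], [[0, 0, 20], 0], [[0, 0, 0], 0], [[0, 0, 0], 0]])

```text
clock: 3.53
position: [0.581, 0.2946, 0.1476]
ee_rot: [-0.003, 0.721, -0.692, 0.011]
contact_force: [0.7, -0.1, 1.5]
width: 0.0852
```

```bash
python3 - <<'E'
from h import *
to(.581,.2997,.065)
im=manip.get_image("top");im2=manip.get_image("scene")
g=lambda f,x,y,w,h,k:cv2.convertScaleAbs(cv2.resize(f[y:y+h,x:x+w],None,fx=k,fy=k,interpolation=cv2.INTER_CUBIC),alpha=1.6)
cv2.imwrite("pics/g1.png",np.hstack([g(im["frame"],160,150,80,100,5),g(im2["frame"],395,150,80,100,5)]))
E
```

```text
t 3.53 pos [0.581  0.2946 0.1476] x-ang -87.66 tilt 1.26 F [ 0.7 -0.1  1.5] w 85.2 shift mm [-6.   1.4 82.5]
```

View pics/g1.png

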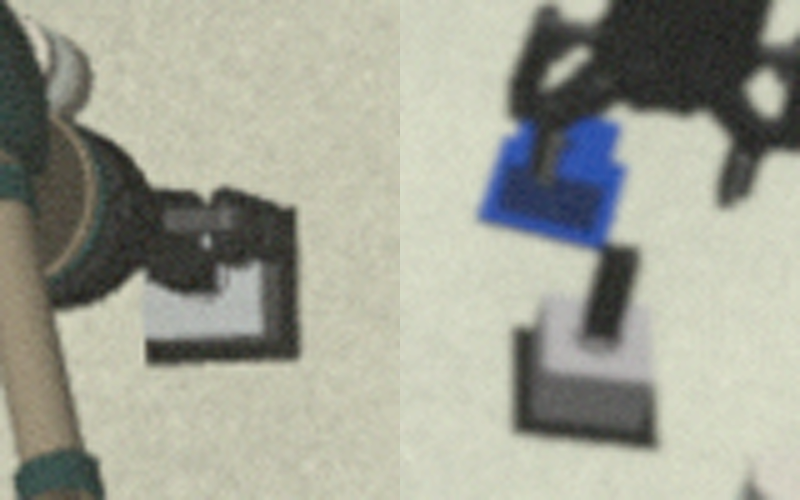

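Gripper is over the handle: fingers at (550,180) and (730,190) in the crop, handle between and below. I'll descend and grip.

>>> carry_out(series=[[[-5, 1, 0], 0], [[0, 0, 0], 0], [[0, 0, 16], 0], [[0, 0, 16], 0], [[0, 0, 16], 0], [[0, 0, 16], 0], [[0, 0, 16], 0], [[0, 0, 0], 0], [[0, 0, 0], 0]])

```text
clock: 4.38
position: [0.59, 0.3034, 0.0797]
ee_rot: [-0.015, 0.721, -0.692, 0.016]
contact_force: [-0.1, -0.6, 0.8]
width: 0.0851
```

```bash
python3 -c "from h import *;to(.581,.2997,.064)"
```

```text
t 4.38 pos [0.59   0.3034 0.0797] x-ang -87.62 tilt 2.51 F [-0.1 -0.6  0.8] w 85.1 shift mm [ 3.3  9.8 15.3]
```

```bash
cat >> h.py <<'E'
    print("toolz",M[:,2].round(4),"q",s["qpos"].round(3))
E
python3 -c "from h import *;to(.581,.2997,.070)"
```

```text
t 4.38 pos [0.59   0.3034 0.0797] x-ang -87.62 tilt 2.51 F [-0.1 -0.6  0.8] w 85.1 shift mm [3.3 9.6 9.3]
toolz [ 0.0438 -0.001  -0.999 ] q [ 0.38   0.495  1.552 -0.02   1.054  1.918]
```

>>> carry_out(series=[[[0, 0, 0], 0], [[0, 0, 0], 0], [[0, 0, 0], 0], [[-1.5, 5, 0], 0], [[-1.5, 5, 0], 0], [[0, 0, 0], 0]])

```text
clock: 4.88
position: [0.5821, 0.3078, 0.0854]
ee_rot: [-0.019, 0.721, -0.692, 0.018]
contact_force: [-0.9, -0.4, -0.3]
width: 0.0846
```

```bash
python3 -c "from h import *;to(.581,.2997,.064)"
```

```text
t 4.88 pos [0.5821 0.3078 0.0854] x-ang -87.62 tilt 3.02 F [-0.9 -0.4 -0.3] w 84.6 shift mm [ 8.1  2.5 21.3]
toolz [ 0.0526  0.0028 -0.9986] q [ 0.391  0.479  1.566 -0.02   1.047  1.93 ]
```

>>> carry_out(series=[[[0, 0, 0], 0], [[0, 0, 0], 0], [[0, 0, 0], 0], [[0, 0, 0], 0], [[0, 0, 0], 0], [[0, 0, 0], 0]])

```text
clock: 5.38
position: [0.5817, 0.3081, 0.0862]
ee_rot: [-0.02, 0.722, -0.692, 0.018]
contact_force: [0.3, -0.0, 0.1]
width: 0.085
```

```bash
python3 -c "from h import *;to(.581,.2997,.064)"
```

```text
t 5.38 pos [0.5817 0.3081 0.0862] x-ang -87.58 tilt 3.08 F [ 0.3 -0.   0.1] w 85.0 shift mm [ 8.4  2.2 22.1]
toolz [ 0.0536  0.003  -0.9986] q [ 0.391  0.478  1.567 -0.02   1.046  1.93 ]
```

>>> carry_out(series=[[[6, 2, 0], 0]])

```text
clock: 5.47
position: [0.5804, 0.3027, 0.086]
ee_rot: [-0.02, 0.722, -0.692, 0.018]
contact_force: [0.1, 0.6, 0.3]
width: 0.0849
```

```bash
python3 -c "from h import *;to(.581,.2997,.064)"
```

```text
t 5.47 pos [0.5804 0.3027 0.086 ] x-ang -87.54 tilt 3.12 F [0.1 0.6 0.3] w 84.9 shift mm [ 3.1  0.7 22. ]
toolz [ 0.0543  0.0038 -0.9985] q [ 0.384  0.473  1.577 -0.019  1.04   1.921]
```

>>> carry_out(series=[[[3, 1, 5], 0], [[0, 0, 5], 0], [[0, 0, 5], 0], [[0, 0, 5], 0], [[0, 0, 0], 0], [[0, 0, 0], 0]])

```text
clock: 5.97
position: [0.5796, 0.2972, 0.0628]
ee_rot: [-0.019, 0.721, -0.692, 0.018]
contact_force: [0.6, 0.6, 0.8]
width: 0.085
```

```bash
python3 -c "from h import *;to(.581,.2997,.064)"
```

```text
t 5.97 pos [0.5796 0.2972 0.0628] x-ang -87.63 tilt 2.97 F [0.6 0.6 0.8] w 85.0 shift mm [-2.5 -1.5 -1.2]
toolz [ 0.0518  0.0021 -0.9987] q [ 0.377  0.492  1.608 -0.02   0.992  1.917]
```

>>> carry_out(series=[[[-2, -1, 0], 0], [[0, 0, 0], 0], [[0, 0, 0], 0], [[0, 0, 0], 0], [[0, 0, 0], 0], [[0, 0, 0], 0]], fingers=10, squeeze=50)

```text
clock: 6.47
position: [0.5812, 0.3001, 0.0632]
ee_rot: [-0.019, 0.722, -0.692, 0.018]
contact_force: [1.3, 0.2, -1.0]
width: 0.0193
```

```bash
python3 -c "from h import *;to(.581,.2997,.160)"
```

```text
t 6.47 pos [0.5812 0.3001 0.0632] x-ang -87.6 tilt 3.04 F [ 1.3  0.2 -1. ] w 19.3 shift mm [  0.4  -4.9 -96.7]
toolz [ 0.0529  0.0027 -0.9986] q [ 0.38   0.495  1.602 -0.02   0.994  1.92 ]
```

```bash
cat >> h.py <<'E'
    return s,M
def tip(x,y,z,off):
    s,M=to(x,y,z);p=s["position"]+M@off
    print("tip",p.round(4),"keyz",None,"tip shift mm",(1e3*M.T@(np.array([x,y,z])-p)).round(1));return p
E
python3 - <<'E'
from h import *
s,M=to(.581,.2997,.16)
off=M.T@(np.array([.581,.2997,.015])-s["position"]);kz=M.T@np.array([0,0,1.])
print(off,kz);np.save("off.npy",np.array([off,kz]))
E
```

```text
t 6.47 pos [0.5812 0.3001 0.0632] x-ang -87.6 tilt 3.04 F [ 1.3  0.2 -1. ] w 19.3 shift mm [  0.4  -4.9 -96.7]
toolz [ 0.0529  0.0027 -0.9986] q [ 0.38   0.495  1.602 -0.02   0.994  1.92 ]
[0.00045963 0.00280496 0.04811728] [-4.70850874e-04 -5.29879272e-02 -9.98595042e-01]
```

>>> carry_out(series=[[[0, -1, -12], 0], [[0, -1, -16], 0], [[0, -1, -16], 0], [[0, -1, -16], 0], [[0, -1, -16], 0], [[0, -1, -16], 0], [[0, 0, -12], 0], [[0, 0, 0], 0], [[0, 0, 0], 0]])

```text
clock: 7.22
position: [0.5791, 0.2991, 0.1687]
ee_rot: [-0.016, 0.722, -0.692, 0.017]
contact_force: [-0.5, -0.2, -1.8]
width: 0.0192
```

```bash
python3 - <<'E'
from h import *
o=np.load("off.npy");tip(.535,-.0454,.116,o[0])
s,M=to(0,0,0);print(M@o[1])
im=manip.get_image("scene")
f=im["frame"][130:240,380:480];cv2.imwrite("pics/g2.png",cv2.convertScaleAbs(cv2.resize(f,None,fx=5,fy=5,interpolation=cv2.INTER_CUBIC),alpha=1.6))
E
```

```text
t 7.22 pos [0.5791 0.2991 0.1687] x-ang -87.59 tilt 2.62 F [-0.5 -0.2 -1.8] w 19.2 shift mm [342.3  60.9  50.7]
toolz [ 4.58e-02 -1.00e-04 -9.99e-01] q [ 0.38   0.406  1.465 -0.018  1.228  1.914]
tip [0.5785 0.2986 0.1205] keyz None tip shift mm [341.8  58.1   2.5]
t 7.22 pos [0.5791 0.2991 0.1687] x-ang -87.59 tilt 2.62 F [-0.5 -0.2 -1.8] w 19.2 shift mm [274.2 598.3 142. ]
toolz [ 4.58e-02 -1.00e-04 -9.99e-01] q [ 0.38   0.406  1.465 -0.018  1.228  1.914]
[0.00714708 0.002781   0.99997059]
```

View pics/g2.png

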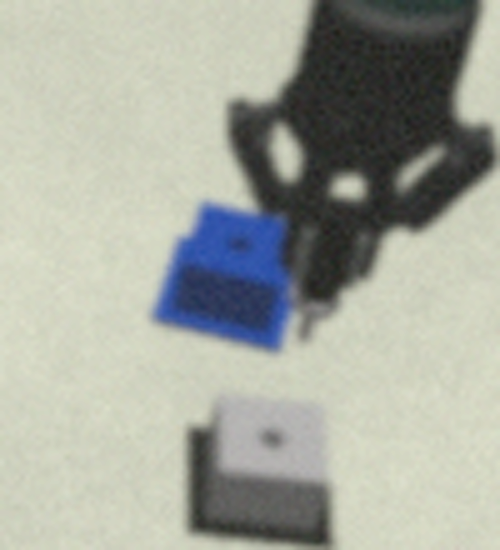

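The key is held, with its pin at crop (303,337), i.e. pixel (440.5,197.5). The empty stand hole is at (434.4,217.4), which agrees with the prediction to under 1 px. Next I'll carry the key over to the disc.

>>> carry_out(series=[[[15, 0, -2], 0], [[30, 1, -2], 0], [[30, 1, -2], 0], [[30, 1, -1], 0], [[30, 1, 0], 0], [[30, 1, 0], 0], [[30, 1, 0], 0], [[30, 1, 0], 0], [[30, 1, 0], 0], [[20, 1, 0], 0]])

```text
clock: 8.1
position: [0.5736, 0.009, 0.1644]
ee_rot: [-0.007, 0.725, -0.689, 0.011]
contact_force: [0.1, 0.1, 0.0]
width: 0.0191
```

```bash
python3 - <<'E'
from h import *
o=np.load("off.npy");tip(.5812,-.0203,.110,o[0])
E
```

```text
t 8.1 pos [0.5736 0.009  0.1644] x-ang -87.05 tilt 1.5 F [0.1 0.1 0. ] w 19.1 shift mm [29.3 -4.7 54.8]
toolz [ 0.0257 -0.0051 -0.9997] q [-0.104  0.305  1.636 -0.003  1.175  1.416]
tip [0.572  0.0082 0.1163] keyz None tip shift mm [28.8 -7.5  6.6]
```

>>> carry_out(series=[[[14, -4, 0], 0], [[12, -3, 0], 0], [[0, 0, 0], 0], [[0, 0, 0], 0]])

```text
clock: 8.43
position: [0.5778, -0.026, 0.161]
ee_rot: [-0.003, 0.722, -0.692, 0.009]
contact_force: [0.2, 1.0, -2.0]
width: 0.0193
```

```bash
python3 - <<'E'
from h import *
o=np.load("off.npy");p=tip(.5812,-.0203,.098,o[0]);s,M=to(0,0,0);print("kz",M@o[1],s["moment"])
im=manip.get_image("scene");im2=manip.get_image("top");print(proj(im,p),proj(im2,p))
g=lambda f,x,y,w,h,k:cv2.convertScaleAbs(cv2.resize(f[y:y+h,x:x+w],None,fx=k,fy=k,interpolation=cv2.INTER_CUBIC),alpha=1.6)
cv2.imwrite("pics/g3.png",np.hstack([g(im["frame"],285,130,70,80,7),g(im2["frame"],310,180,35,80,7)]))
E
```

```text
t 8.43 pos [ 0.5778 -0.026   0.161 ] x-ang -87.51 tilt 1.06 F [ 0.2  1.  -2. ] w 19.3 shift mm [-6.1 -2.6 63. ]
toolz [ 0.017  -0.0074 -0.9998] q [-0.162  0.319  1.624 -0.005  1.181  1.367]
tip [ 0.5759 -0.027   0.1129] keyz None tip shift mm [-6.5 -5.4 14.9]
t 8.43 pos [ 0.5778 -0.026   0.161 ] x-ang -87.51 tilt 1.06 F [ 0.2  1.  -2. ] w 19.3 shift mm [-52.4 578.8 151. ]
toolz [ 0.017  -0.0074 -0.9998] q [-0.162  0.319  1.624 -0.005  1.181  1.367]
kz [0.03593107 0.01016041 0.99930262] [0.05120864 0.02027117 0.01777758]
(np.float64(321.73302404441034), np.float64(182.56503241935326)) (np.float64(330.2896603939309), np.float64(205.87531069322424))
```

View pics/g3.png

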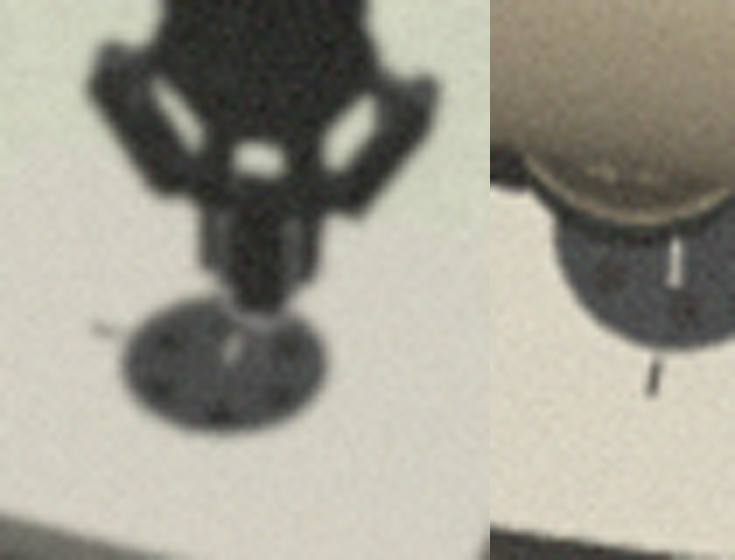

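Flange is seen at crop (262,312), matching the predicted key pose. The line is about 7° anticlockwise of the mark, so lock ≈ 0.12. I'll lower the key towards the disc.

>>> carry_out(series=[[[-3, -3, 2], 0], [[-3, -3, 3], 0], [[0, 0, 3], 0], [[0, 0, 3], 0], [[0, 0, 0], 0]])

```text
clock: 8.95
position: [0.5841, -0.0135, 0.1491]
ee_rot: [-0.004, 0.725, -0.689, 0.008]
contact_force: [0.6, 0.7, -1.2]
width: 0.0195
```

```bash
cat > c.py <<'E'
from h import *
import sys
o=np.load("off.npy");a=np.radians(float(sys.argv[1]));z=float(sys.argv[2])
p=tip(.5632+.028*np.cos(a),-.0418+.028*np.sin(a),z,o[0]);d=p[:2]-[.5632,-.0418]
print("r",np.hypot(*d).round(4),"ang",np.degrees(np.arctan2(d[1],d[0])).round(1))
E
python3 c.py 50 .096
```

```text
t 8.95 pos [ 0.5841 -0.0135  0.1491] x-ang -87.09 tilt 1.04 F [ 0.6  0.7 -1.2] w 19.5 shift mm [ 6.4  4.2 53.1]
toolz [ 0.0172 -0.0056 -0.9998] q [-0.14   0.337  1.628 -0.003  1.159  1.381]
tip [ 0.5822 -0.0144  0.1009] keyz None tip shift mm [5.9 1.4 4.9]
r 0.0334 ang 55.3
```

>>> carry_out(series=[[[5, 1, 0], 0], [[0, 0, 2], 0], [[0, 0, 2], 0], [[0, 0, 1], 0], [[0, 0, 1], 0]])

```text
clock: 9.37
position: [0.5834, -0.0182, 0.143]
ee_rot: [-0.004, 0.725, -0.688, 0.008]
contact_force: [-0.2, 1.3, 5.7]
width: 0.0192
```

```bash
python3 c.py 50 .096
```

```text
t 9.37 pos [ 0.5834 -0.0182  0.143 ] x-ang -87.02 tilt 1.05 F [-0.2  1.3  5.7] w 19.2 shift mm [ 1.7  3.2 47. ]
toolz [ 0.0175 -0.0054 -0.9998] q [-0.149  0.341  1.638 -0.003  1.144  1.371]
tip [ 0.5815 -0.0191  0.0948] keyz None tip shift mm [ 1.2  0.4 -1.2]
r 0.0292 ang 51.1
```

>>> carry_out(series=[[[-1, 2, 0.6], 0], [[-1, 2, 0.6], 0], [[-1.5, 2, 0.6], 0], [[-1.5, 2, 0.6], 0]])

```text
clock: 9.7
position: [0.5778, -0.0151, 0.1424]
ee_rot: [-0.006, 0.725, -0.689, 0.012]
contact_force: [-0.1, -1.2, -0.4]
width: 0.0197
```

```bash
python3 c.py 64.4 .096
```

```text
t 9.7 pos [ 0.5778 -0.0151  0.1424] x-ang -87.06 tilt 1.52 F [-0.1 -1.2 -0.4] w 19.7 shift mm [ 0.9  3.7 46.3]
toolz [ 0.0252 -0.0081 -0.9996] q [-0.144  0.33   1.658 -0.005  1.128  1.378]
tip [ 0.5762 -0.0161  0.0942] keyz None tip shift mm [ 0.4  0.9 -1.8]
r 0.0288 ang 63.2
```

>>> carry_out(series=[[[0, 0.5, 1], 0], [[0, 0, 1], 0], [[0, 0, 1], 0]])

```text
clock: 9.95
position: [0.5751, -0.015, 0.1382]
ee_rot: [-0.004, 0.725, -0.688, 0.011]
contact_force: [-0.2, -0.8, -0.9]
width: 0.0194
```

```bash
python3 c.py 64.4 .096
```

```text
t 9.95 pos [ 0.5751 -0.015   0.1382] x-ang -87.02 tilt 1.34 F [-0.2 -0.8 -0.9] w 19.4 shift mm [ 1.2  0.8 42.2]
toolz [ 0.0218 -0.0086 -0.9997] q [-0.144  0.331  1.667 -0.006  1.12   1.378]
tip [ 0.5734 -0.016   0.0901] keyz None tip shift mm [ 0.7 -2.  -5.9]
r 0.0277 ang 68.5
```

The pin dropped in at the first spot (tip 5 mm below the surface with no force). Going deeper.

>>> carry_out(series=[[[0, -1, 1.5], 0], [[0, 0, 1.5], 0], [[0, 0, 1], 0], [[0, 0, 0], 0]])

```text
clock: 10.28
position: [0.5754, -0.0151, 0.1325]
ee_rot: [-0.003, 0.725, -0.688, 0.01]
contact_force: [0.2, -0.9, -1.2]
width: 0.0198
```

```bash
python3 c.py 66.4 .086
```

```text
t 10.28 pos [ 0.5754 -0.0151  0.1325] x-ang -87.01 tilt 1.2 F [ 0.2 -0.9 -1.2] w 19.8 shift mm [ 0.6  1.9 46.5]
toolz [ 0.019  -0.0086 -0.9998] q [-0.143  0.338  1.672 -0.006  1.111  1.378]
tip [ 0.5735 -0.0161  0.0844] keyz None tip shift mm [ 0.1 -0.9 -1.6]
r 0.0277 ang 68.1
```

>>> carry_out(series=[[[-1, 3, 0], 0], [[-1, 3, 0], 0], [[-0.5, 3, 0], 0], [[-0.2, 3, 0], 0], [[0, 3, 0], 0]])

```text
clock: 10.7
position: [0.5714, -0.0163, 0.1341]
ee_rot: [-0.01, 0.725, -0.688, 0.021]
contact_force: [4.7, -0.6, -2.7]
width: 0.0195
```

```bash
python3 c.py 110 .087
```

```text
t 10.7 pos [ 0.5714 -0.0163  0.1341] x-ang -87.02 tilt 2.7 F [ 4.7 -0.6 -2.7] w 19.5 shift mm [-2.5 19.8 46.3]
toolz [ 0.0447 -0.0149 -0.9989] q [-0.145  0.319  1.699 -0.009  1.077  1.378]
tip [ 0.5708 -0.0176  0.0859] keyz None tip shift mm [-3.  17.  -1.9]
r 0.0254 ang 72.6
```

>>> carry_out(series=[[[-1, 7, 0], 0], [[-0.5, 7, 0], 0]])

```text
clock: 10.87
position: [0.5661, -0.0164, 0.1354]
ee_rot: [-0.016, 0.725, -0.688, 0.029]
contact_force: [8.5, -0.3, -5.7]
width: 0.0194
```

```bash
python3 c.py 110 .087
```

```text
t 10.87 pos [ 0.5661 -0.0164  0.1354] x-ang -87.09 tilt 3.83 F [ 8.5 -0.3 -5.7] w 19.4 shift mm [-2.5 15.5 47.5]
toolz [ 0.0648 -0.0164 -0.9978] q [-0.147  0.3    1.725 -0.008  1.05   1.376]
tip [ 0.5664 -0.0178  0.0872] keyz None tip shift mm [-2.9 12.7 -0.6]
r 0.0243 ang 82.4
```

>>> carry_out(series=[[[-1.5, 8, 1], 0], [[-1, 8, 1], 0], [[0, 8, 1], 0]], squeeze=110)

```text
clock: 11.12
position: [0.5588, -0.0162, 0.136]
ee_rot: [-0.029, 0.723, -0.688, 0.044]
contact_force: [9.1, 2.4, -4.0]
width: 0.0188
```

```bash
python3 c.py 120 .087
```

```text
t 11.12 pos [ 0.5588 -0.0162  0.136 ] x-ang -87.22 tilt 6.09 F [ 9.1  2.4 -4. ] w 18.8 shift mm [-0.3 14.7 47.7]
toolz [ 0.1044 -0.0186 -0.9944] q [-0.152  0.271  1.771 -0.003  0.993  1.371]
tip [ 0.5611 -0.0177  0.0879] keyz None tip shift mm [-0.8 11.9 -0.4]
r 0.0242 ang 95.0
```

>>> carry_out(series=[[[1, 14, 0.5], 0], [[3, 14, 0.5], 0]])

```text
clock: 11.28
position: [0.5462, -0.0191, 0.1366]
ee_rot: [-0.043, 0.721, -0.689, 0.055]
contact_force: [12.6, 6.3, -4.9]
width: 0.019
```

```bash
python3 c.py 140 .087
```

```text
t 11.28 pos [ 0.5462 -0.0191  0.1366] x-ang -87.47 tilt 8.02 F [12.6  6.3 -4.9] w 19.0 shift mm [ 3.5 11.5 48.6]
toolz [ 0.1388 -0.0133 -0.9902] q [-0.169  0.237  1.824  0.013  0.942  1.349]
tip [ 0.5501 -0.0203  0.0886] keyz None tip shift mm [3.1 8.7 0.5]
r 0.0251 ang 121.3
```

>>> carry_out(series=[[[7, 11, 2], 0], [[9, 9, 2], 0]])

```text
clock: 11.45
position: [0.5369, -0.0272, 0.1355]
ee_rot: [-0.059, 0.718, -0.691, 0.058]
contact_force: [4.0, 16.1, 5.9]
width: 0.0191
```

```bash
python3 c.py 150 .087
```

```text
t 11.45 pos [ 0.5369 -0.0272  0.1355] x-ang -87.87 tilt 9.42 F [ 4.  16.1  5.9] w 19.1 shift mm [ 0.6  5.9 48.2]
toolz [ 0.1636  0.0044 -0.9865] q [-0.206  0.214  1.862  0.048  0.905  1.301]
tip [ 0.542  -0.0275  0.0876] keyz None tip shift mm [0.2 3.1 0.1]
r 0.0256 ang 146.0
```

>>> carry_out(series=[[[9, 5, 1], 0], [[9, 4, 1], 0]])

```text
clock: 11.62
position: [0.5323, -0.0337, 0.1352]
ee_rot: [-0.072, 0.714, -0.695, 0.053]
contact_force: [8.6, 25.4, 0.4]
width: 0.0187
```

```bash
python3 c.py 155 .087; python3 - <<'E'
from h import *
im=manip.get_image("scene");im2=manip.get_image("top")
g=lambda f,x,y,w,h,k:cv2.convertScaleAbs(cv2.resize(f[y:y+h,x:x+w],None,fx=k,fy=k,interpolation=cv2.INTER_CUBIC),alpha=1.6)
cv2.imwrite("pics/g4.png",np.hstack([g(im["frame"],285,130,60,70,7),g(im2["frame"],310,185,50,70,7)]))
E
```

```text
t 11.62 pos [ 0.5323 -0.0337  0.1352] x-ang -88.33 tilt 10.26 F [ 8.6 25.4  0.4] w 18.7 shift mm [-2.4  3.  48.5]
toolz [ 0.1758  0.0288 -0.984 ] q [-0.242  0.205  1.88   0.09   0.894  1.251]
tip [ 0.538  -0.0328  0.0874] keyz None tip shift mm [-2.9  0.2  0.4]
r 0.0268 ang 160.4
```

View pics/g4.png

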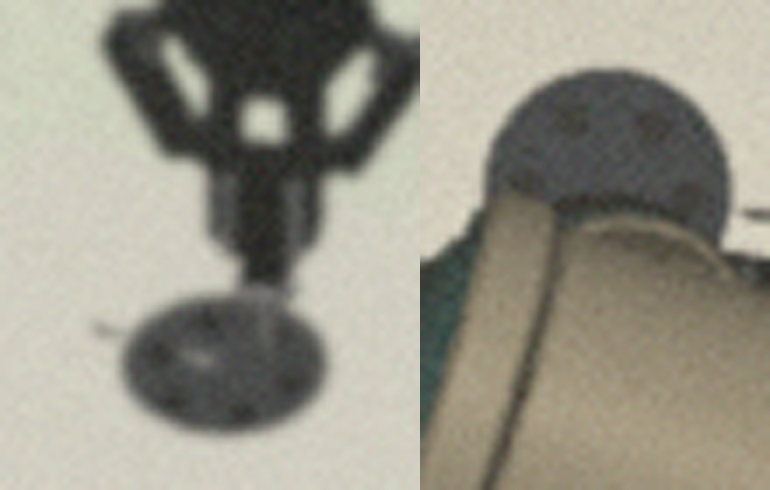

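```bash
python3 - <<'E'
from h import *
im=manip.get_image("scene");t=manip.get_image("top");C=np.array([.5632,-.0418])
A=lambda p:np.degrees(np.arctan2(p[1]-C[1],p[0]-C[0])).round(1)
for u,v,z in[(182,350,.096),(213,366,.096),(105,328,.1)]: print("sc",A(onz(im,285+u/7,130+v/7,z)))
for u,v in[(153,118),(237,122),(270,192),(105,183)]:
    p=onz(t,310+u/7-.5,185+v/7-.5,.096);print("top",A(p),np.hypot(*(p[:2]-C)).round(4))
E
```

```text
sc -112.7
sc -108.0
sc -101.6
top 25.1 0.0282
top -34.6 0.0298
top -89.0 0.0284
top 84.2 0.0283
```

>>> carry_out(series=[[[8, 2, 0.5], 0], [[8, 2, 0.5], 0]])

```text
clock: 11.98
position: [0.532, -0.0346, 0.1352]
ee_rot: [-0.085, 0.71, -0.698, 0.045]
contact_force: [6.3, 19.5, 0.5]
width: 0.0187
```

```bash
python3 c.py 155 .087;  python3 - <<'E'
from m import *
t=avg("top",6);C=np.array([.5632,-.0418])
g=t["frame"].mean(2);G=cv2.GaussianBlur(cv2.resize(g,None,fx=8,fy=8,interpolation=cv2.INTER_CUBIC),(0,0),8)
for a in (25,-35,-89,85):
    u,v=proj(t,[C[0]+.028*np.cos(np.radians(a)),C[1]+.028*np.sin(np.radians(a)),.096]);u0=int((u+.5)*8);v0=int((v+.5)*8)
    w=G[v0-18:v0+19,u0-18:u0+19];k=np.clip(w.min()+5-w,0,None);yy,xx=np.mgrid[-18:19,-18:19]
    p=onz(t,(u0+(k*xx).sum()/k.sum()+.5)/8-.5,(v0+(k*yy).sum()/k.sum()+.5)/8-.5,.096)-[*C,0];print(w.min().round(1),np.degrees(np.arctan2(p[1],p[0])).round(1),np.hypot(*p[:2]).round(4))
E
```

```text
t 11.98 pos [ 0.532  -0.0346  0.1352] x-ang -88.73 tilt 11.07 F [ 6.3 19.5  0.5] w 18.7 shift mm [-1.9  3.1 48.6]
toolz [ 0.1832  0.0573 -0.9814] q [-0.267  0.203  1.885  0.133  0.895  1.211]
tip [ 0.5381 -0.0323  0.0874] keyz None tip shift mm [-2.3  0.3  0.5]
r 0.0269 ang 159.3
41.3 25.1 0.0281
41.1 -34.3 0.0277
38.8 -95.5 0.0273
41.0 85.7 0.028
```

>>> carry_out(series=[[[4, 1, 2], 0], [[4, 1, 2], 0], [[4, 1, 1], 0]])

```text
clock: 12.53
position: [0.5319, -0.0343, 0.132]
ee_rot: [-0.095, 0.707, -0.699, 0.04]
contact_force: [2.1, 8.1, 3.7]
width: 0.0188
```

```bash
python3 c.py 155 .087
```

```text
t 12.53 pos [ 0.5319 -0.0343  0.132 ] x-ang -88.92 tilt 11.81 F [2.1 8.1 3.7] w 18.8 shift mm [-0.8  2.7 45.5]
toolz [ 0.1891  0.0784 -0.9788] q [-0.284  0.206  1.893  0.166  0.888  1.18 ]
tip [ 0.5382 -0.031   0.0843] keyz None tip shift mm [-1.2 -0.1 -2.6]
r 0.0272 ang 156.6
```

```bash
cat > d.py <<'E'
from h import *
import sys
o=np.load("off.npy");x,y,z=map(float,sys.argv[1:4]);p=tip(x,y,z,o[0]);s,M=to(x,y,z);print("kz",(M@o[1]).round(3))
E
python3 d.py .5382 -.031 .1243
```

```text
t 12.53 pos [ 0.5319 -0.0343  0.132 ] x-ang -88.92 tilt 11.81 F [2.1 8.1 3.7] w 18.8 shift mm [-2.6 -4.8  9. ]
toolz [ 0.1891  0.0784 -0.9788] q [-0.284  0.206  1.893  0.166  0.888  1.18 ]
tip [ 0.5382 -0.031   0.0843] keyz None tip shift mm [ -3.   -7.6 -39.2]
t 12.53 pos [ 0.5319 -0.0343  0.132 ] x-ang -88.92 tilt 11.81 F [2.1 8.1 3.7] w 18.8 shift mm [-2.6 -4.8  9. ]
toolz [ 0.1891  0.0784 -0.9788] q [-0.284  0.206  1.893  0.166  0.888  1.18 ]
kz [-0.137 -0.078  0.988]
```

>>> carry_out(series=[[[-1, -1, -4], 0], [[0, -1, -5], 0], [[0, -1, -5], 0], [[0, -1, -5], 0], [[0, -1, -6], 0], [[0, -1, -7], 0], [[0, -1, -8], 0], [[0, 0, 0], 0]])

```text
clock: 13.2
position: [0.5287, -0.0348, 0.1767]
ee_rot: [-0.095, 0.707, -0.699, 0.038]
contact_force: [1.2, -0.4, -0.1]
width: 0.0185
```

```bash
python3 d.py .581 .2997 .125;  python3 - <<'E'
from m import *
t=avg("top",3);C=np.array([.5632,-.0418])
g=t["frame"].mean(2);G=cv2.GaussianBlur(cv2.resize(g,None,fx=8,fy=8,interpolation=cv2.INTER_CUBIC),(0,0),8)
for a in (25,-35,85):
    u,v=proj(t,[C[0]+.028*np.cos(np.radians(a)),C[1]+.028*np.sin(np.radians(a)),.096]);u0=int((u+.5)*8);v0=int((v+.5)*8)
    w=G[v0-18:v0+19,u0-18:u0+19];k=np.clip(w.min()+5-w,0,None);yy,xx=np.mgrid[-18:19,-18:19]
    p=onz(t,(u0+(k*xx).sum()/k.sum()+.5)/8-.5,(v0+(k*yy).sum()/k.sum()+.5)/8-.5,.096)-[*C,0];print(w.min().round(1),np.degrees(np.arctan2(p[1],p[0])).round(1),np.hypot(*p[:2]).round(4))
E
```

```text
t 13.2 pos [ 0.5287 -0.0348  0.1767] x-ang -88.91 tilt 11.71 F [ 1.2 -0.4 -0.1] w 18.5 shift mm [-328.3  -43.1   87.5]
toolz [ 0.1859  0.0812 -0.9792] q [-0.288  0.158  1.828  0.156  1.004  1.197]
tip [ 0.5349 -0.0313  0.1291] keyz None tip shift mm [-328.8  -45.9   39.4]
t 13.2 pos [ 0.5287 -0.0348  0.1767] x-ang -88.91 tilt 11.71 F [ 1.2 -0.4 -0.1] w 18.5 shift mm [-328.3  -43.1   87.5]
toolz [ 0.1859  0.0812 -0.9792] q [-0.288  0.158  1.828  0.156  1.004  1.197]
kz [-0.134 -0.08   0.988]
41.3 24.8 0.0283
41.1 -34.5 0.0281
41.5 85.4 0.0279
```

>>> carry_out(series=[[[-15, -2, 1], 0], [[-30, -4, 2.5], 0], [[-30, -4, 2.5], 0], [[-30, -4, 2.5], 0], [[-30, -4, 2.5], 0], [[-30, -4, 2.5], 0], [[-30, -4, 2.5], 0], [[-30, -4, 2.5], 0], [[-30, -4, 2.5], 0], [[-20, -4, 2.5], 0]])

```text
clock: 14.18
position: [0.563, 0.2482, 0.1739]
ee_rot: [-0.089, 0.704, -0.704, 0.034]
contact_force: [0.7, -0.9, -1.2]
width: 0.0186
```

```bash
python3 d.py .581 .2997 .115
```

```text
t 14.18 pos [0.563  0.2482 0.1739] x-ang -89.58 tilt 10.9 F [ 0.7 -0.9 -1.2] w 18.6 shift mm [-46.6  -7.3  65. ]
toolz [ 0.1725  0.0775 -0.982 ] q [0.287 0.277 1.669 0.03  1.007 1.843]
tip [0.5685 0.2515 0.1262] keyz None tip shift mm [-47.1 -10.1  16.8]
t 14.18 pos [0.563  0.2482 0.1739] x-ang -89.58 tilt 10.9 F [ 0.7 -0.9 -1.2] w 18.6 shift mm [-46.6  -7.3  65. ]
toolz [ 0.1725  0.0775 -0.982 ] q [0.287 0.277 1.669 0.03  1.007 1.843]
kz [-0.12  -0.077  0.99 ]
```

>>> carry_out(series=[[[-22, -5, 6], 0], [[-20, -5, 6], 0], [[0, 0, 0], 0], [[0, 0, 0], 0]])

```text
clock: 14.52
position: [0.5735, 0.2988, 0.1634]
ee_rot: [-0.087, 0.706, -0.702, 0.032]
contact_force: [-1.2, 0.1, -1.6]
width: 0.0189
```

```bash
python3 d.py .581 .2997 .070
```

```text
t 14.52 pos [0.5735 0.2988 0.1634] x-ang -89.24 tilt 10.67 F [-1.2  0.1 -1.6] w 18.9 shift mm [ 6.5  8.3 93.1]
toolz [ 0.1674  0.0791 -0.9827] q [0.365 0.332 1.614 0.017 1.01  1.921]
tip [0.5788 0.3021 0.1156] keyz None tip shift mm [ 6.   5.5 45. ]
t 14.52 pos [0.5735 0.2988 0.1634] x-ang -89.24 tilt 10.67 F [-1.2  0.1 -1.6] w 18.9 shift mm [ 6.5  8.3 93.1]
toolz [ 0.1674  0.0791 -0.9827] q [0.365 0.332 1.614 0.017 1.01  1.921]
kz [-0.115 -0.078  0.99 ]
```

>>> carry_out(series=[[[1, 1, 9], 0], [[1, 1, 9], 0], [[1, 1, 9], 0], [[1, 1, 9], 0], [[1, 1, 4], 0], [[0, 0, 0], 0], [[0, 0, 0], 0]])

```text
clock: 15.1
position: [0.5729, 0.2915, 0.1155]
ee_rot: [-0.084, 0.705, -0.703, 0.031]
contact_force: [0.5, -0.0, -1.5]
width: 0.0186
```

```bash
python3 d.py .581 .2997 .060; python3 - <<'E'
from m import *
o=np.load("off.npy")
im=avg("scene",4);im2=avg("top",2)
s,M=to(0,0,0);p=s["position"]+M@o[0];k=M@o[1]
print("tip px",np.round(proj(im,p),1),np.round(proj(im2,p),1),"flange",np.round(proj(im,p+.03*k),1),"mouth",np.round(proj(im,[.581,.2997,.045]),1))
g=lambda f,x,y,w,h,k:cv2.convertScaleAbs(cv2.resize(f[y:y+h,x:x+w],None,fx=k,fy=k,interpolation=cv2.INTER_CUBIC),alpha=1.6)
cv2.imwrite("pics/g5.png",np.hstack([g(im["frame"],415,180,45,60,9),g(im2["frame"],180,180,40,60,9)]))
E
```

```text
t 15.1 pos [0.5729 0.2915 0.1155] x-ang -89.51 tilt 10.21 F [ 0.5 -0.  -1.5] w 18.6 shift mm [-4.   1.  56.6]
toolz [ 0.1609  0.0746 -0.9841] q [0.354 0.372 1.681 0.018 0.91  1.913]
tip [0.5779 0.2946 0.0677] keyz None tip shift mm [-4.4 -1.8  8.5]
t 15.1 pos [0.5729 0.2915 0.1155] x-ang -89.51 tilt 10.21 F [ 0.5 -0.  -1.5] w 18.6 shift mm [-4.   1.  56.6]
toolz [ 0.1609  0.0746 -0.9841] q [0.354 0.372 1.681 0.018 0.91  1.913]
kz [-0.108 -0.074  0.991]
t 15.4 pos [0.5736 0.2924 0.1169] x-ang -89.45 tilt 10.36 F [ 0.1  0.4 -0.9] w 18.5 shift mm [294.9 584.2  -0.8]
toolz [ 0.1632  0.0758 -0.9837] q [0.355 0.371 1.68  0.018 0.91  1.913]
tip px [435.3 211.2] [199.2 204.9] flange [436.6 202.8] mouth [435.1 217.8]
```

View pics/g5.png

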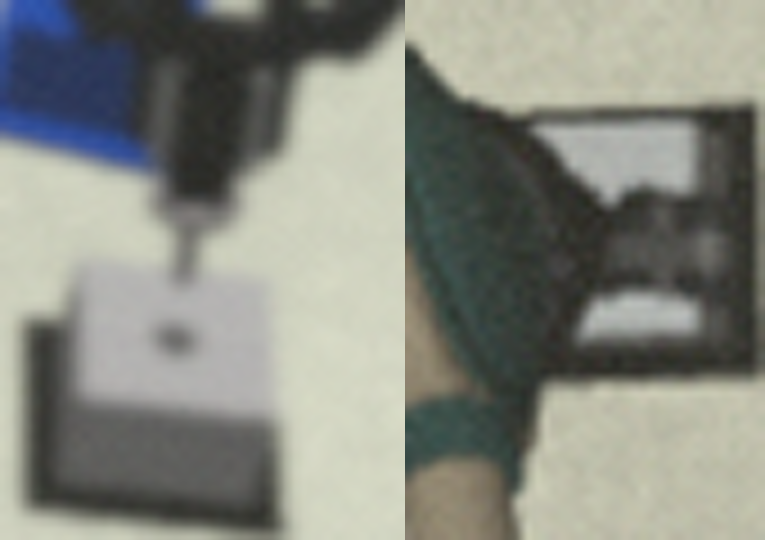

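Pin end seen at crop (185,282), i.e. (435.4,211.2), which matches the computed tip. The hole is at (175,340). I'll align and insert.

>>> carry_out(series=[[[-3, 0, 4], 0], [[-1, 1, 5], 0], [[0, 1, 5], 0], [[0, 0, 3], 0], [[0, 0, 0], 0], [[0, 0, 0], 0]])

```text
clock: 15.9
position: [0.5747, 0.2991, 0.0992]
ee_rot: [-0.086, 0.706, -0.703, 0.031]
contact_force: [0.3, 0.2, -1.0]
width: 0.0189
```

```bash
python3 d.py .581 .2997 .047
```

```text
t 15.9 pos [0.5747 0.2991 0.0992] x-ang -89.39 tilt 10.46 F [ 0.3  0.2 -1. ] w 18.9 shift mm [ 3.5  2.4 52.4]
toolz [ 0.1646  0.0766 -0.9834] q [0.365 0.394 1.695 0.017 0.871 1.922]
tip [0.5798 0.3024 0.0514] keyz None tip shift mm [ 3.  -0.4  4.3]
t 15.9 pos [0.5747 0.2991 0.0992] x-ang -89.39 tilt 10.46 F [ 0.3  0.2 -1. ] w 18.9 shift mm [ 3.5  2.4 52.4]
toolz [ 0.1646  0.0766 -0.9834] q [0.365 0.394 1.695 0.017 0.871 1.922]
kz [-0.112 -0.076  0.991]
```

>>> carry_out(series=[[[3, 0, 1], 0], [[0, 0, 2], 0], [[0, 1, 4], 0], [[0, 1, 4], 0], [[0, 0, 3], 0], [[0, 0, 0], 0]])

```text
clock: 16.4
position: [0.575, 0.2964, 0.0834]
ee_rot: [-0.085, 0.706, -0.703, 0.032]
contact_force: [0.7, -0.4, -0.7]
width: 0.0189
```

```bash
python3 d.py .581 .2997 .033
```

```text
t 16.4 pos [0.575  0.2964 0.0834] x-ang -89.4 tilt 10.43 F [ 0.7 -0.4 -0.7] w 18.9 shift mm [ 0.6  2.4 50.8]
toolz [ 0.1643  0.076  -0.9835] q [0.361 0.409 1.715 0.018 0.836 1.917]
tip [0.5801 0.2996 0.0356] keyz None tip shift mm [ 0.1 -0.4  2.7]
t 16.4 pos [0.575  0.2964 0.0834] x-ang -89.4 tilt 10.43 F [ 0.7 -0.4 -0.7] w 18.9 shift mm [ 0.6  2.4 50.8]
toolz [ 0.1643  0.076  -0.9835] q [0.361 0.409 1.715 0.018 0.836 1.917]
kz [-0.112 -0.076  0.991]
```

The pin is in by 9 mm with no force. Now I'll right the tilt by pushing against the hole wall.

>>> carry_out(series=[[[0, 1, 4], 0], [[0, 1, 3], 0], [[-4, -9, 2], 0], [[-4, -9, 2], 0], [[-4, -9, 2], 0], [[-4, -9, 2], 0]])

```text
clock: 16.9
position: [0.581, 0.2979, 0.0652]
ee_rot: [-0.049, 0.71, -0.703, 0.021]
contact_force: [-12.7, -7.6, 7.2]
width: 0.0188
```

```bash
python3 d.py .581 .2997 .033
```

```text
t 16.9 pos [0.581  0.2979 0.0652] x-ang -89.32 tilt 6.14 F [-12.7  -7.6   7.2] w 18.8 shift mm [-0.5  3.2 32.1]
toolz [ 0.0987  0.0413 -0.9943] q [0.365 0.466 1.656 0.004 0.913 1.924]
tip [0.583  0.2994 0.0171] keyz None tip shift mm [ -1.    0.4 -16. ]
t 16.9 pos [0.581  0.2979 0.0652] x-ang -89.32 tilt 6.14 F [-12.7  -7.6   7.2] w 18.8 shift mm [-0.5  3.2 32.1]
toolz [ 0.0987  0.0413 -0.9943] q [0.365 0.466 1.656 0.004 0.913 1.924]
kz [-0.046 -0.04   0.998]
```

>>> carry_out(series=[[[-5, -9, 1], 0], [[-5, -9, 1], 0], [[0, 0, 0], 0], [[0, 0, 0], 0]])

```text
clock: 17.23
position: [0.5807, 0.2979, 0.0637]
ee_rot: [-0.026, 0.711, -0.702, 0.014]
contact_force: [0.9, -0.6, -0.8]
width: 0.019
```

```bash
python3 d.py .581 .2997 .015
```

```text
t 17.23 pos [0.5807 0.2979 0.0637] x-ang -89.23 tilt 3.39 F [ 0.9 -0.6 -0.8] w 19.0 shift mm [-1.   2.4 48.7]
toolz [ 0.0565  0.0178 -0.9982] q [ 0.37   0.488  1.615 -0.005  0.98   1.93 ]
tip [0.5806 0.2983 0.0155] keyz None tip shift mm [-1.4 -0.4  0.5]
t 17.23 pos [0.5807 0.2979 0.0637] x-ang -89.23 tilt 3.39 F [ 0.9 -0.6 -0.8] w 19.0 shift mm [-1.   2.4 48.7]
toolz [ 0.0565  0.0178 -0.9982] q [ 0.37   0.488  1.615 -0.005  0.98   1.93 ]
kz [-0.004 -0.017  1.   ]
```

Home and upright to within about 1°. Release and retreat.

>>> carry_out(series=[[[0, 0, 0], 0], [[0, 0, 0], 0], [[0, 0, 0], 0], [[0, 0, 0], 0], [[0, 0, 0], 0]], fingers=60)

```text
clock: 17.65
position: [0.5843, 0.3, 0.0642]
ee_rot: [-0.03, 0.711, -0.702, 0.015]
contact_force: [-0.4, -1.1, -0.1]
width: 0.06
```

>>> carry_out(series=[[[0, 0, -8], 0], [[0, 0, -15], 0], [[0, 0, -20], 0], [[0, 0, -20], 0], [[0, 0, -20], 0], [[0, 0, -20], 0], [[0, 30, -10], 0], [[0, 35, 0], 0], [[0, 35, 0], 0], [[0, 35, 0], 0]])

```text
clock: 18.48
position: [0.4488, 0.2973, 0.1779]
ee_rot: [-0.037, 0.709, -0.704, 0.018]
contact_force: [-0.4, 0.8, 0.7]
width: 0.0597
```

>>> carry_out(series=[[[35, 10, 0], 0], [[35, 0, 0], 0], [[35, 0, 0], 0], [[0, 0, 0], 0], [[0, 0, 0], 0]])

```text
clock: 18.9
position: [0.4293, 0.1916, 0.1773]
ee_rot: [-0.038, 0.713, -0.7, 0.017]
contact_force: [-0.5, 0.5, 0.1]
width: 0.0598
```

```bash
python3 - <<'E'
from h import *
to(.3,.2,.2)
im=manip.get_image("scene");im2=manip.get_image("top")
g=lambda f,x,y,w,h,k:cv2.convertScaleAbs(cv2.resize(f[y:y+h,x:x+w],None,fx=k,fy=k,interpolation=cv2.INTER_CUBIC),alpha=1.6)
a=np.hstack([g(im["frame"],410,185,45,50,8),g(im2["frame"],180,180,50,50,8)]);b=g(im["frame"],270,140,190,45,4)
cv2.imwrite("pics/g6.png",np.vstack([a,b]))
E
```

```text
t 18.9 pos [0.4293 0.1916 0.1773] x-ang -88.91 tilt 4.77 F [-0.5  0.5  0.1] w 59.8 shift mm [-11.5 126.9 -32.4]
toolz [ 0.0776  0.03   -0.9965] q [0.265 0.114 1.863 0.01  1.082 1.814]
```

View pics/g6.png

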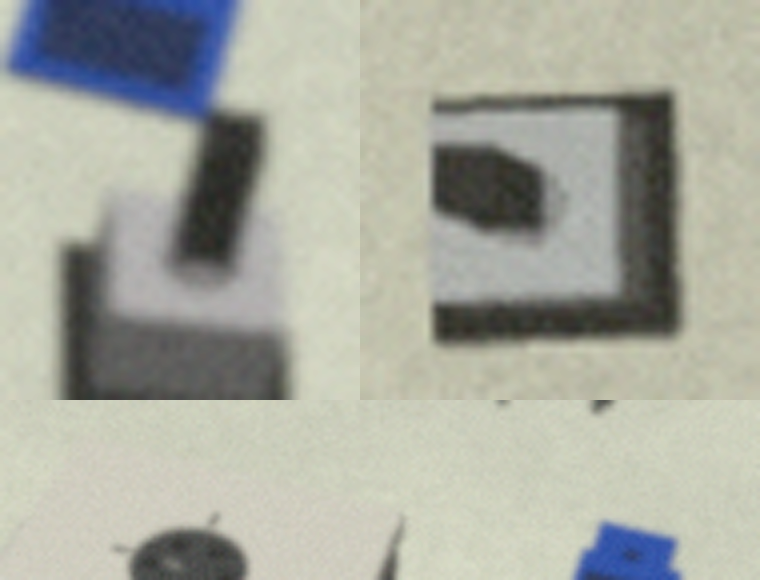

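The key stands home and upright: handle from (235,120) to (205,265) in the crop, flange on the block, same look as at the start. The disc's line at (170,562) points to the -y mark, and the gripper is clear. Before handing in I'll measure the disc, handle and bystanders against the start.

```bash
python3 - <<'E'
from m import *
import pickle
t=avg("top",4);t0,_=pickle.load(open("avg.pkl","rb"));C=np.array([.5632,-.0418])
def ln(im):
    g=im["frame"].mean(2);m=np.zeros(g.shape,np.uint8);m[204:221,328:345]=(g[204:221,328:345]>70);v,u=np.nonzero(m)
    if len(u)<3:return None
    p=onz(im,u.mean(),v.mean(),.096);return np.degrees(np.arctan2(p[1]-C[1],p[0]-C[0])).round(1)
print("line",ln(t0),ln(t))
for n,(x,y,w,h) in dict(handle=(184,192,24,20),jar=(150,145,35,35),pack=(245,98,80,52),bottle=(455,180,45,40),vial=(470,235,35,35)).items():
    a,b=[cv2.GaussianBlur(i["frame"].mean(2)[y:y+h,x:x+w].astype(np.float32),(0,0),1) for i in(t0,t)];print(n,np.round(cv2.phaseCorrelate(a,b)[0],2),np.abs(a-b).max().round(1))
print("F",manip.get_state()["contact_force"].round(1));manip.sign_off()
E
```

```text
line 177.7 -102.8
handle [-0.43  0.09] 15.6
jar [ 0.01 -0.  ] 3.6
pack [-0.   -0.04] 3.9
bottle [0.52 0.02] 3.8
vial [-0.02  0.  ] 3.7
F [ 0.2  0.3 -0.6]
the job is handed in; nothing more can be done
```

The job is done and handed in at about 19 s on the robot's clock; the sign-off gave no verdict. I took the key from the aluminium stand and felt over the disc at under 10 N. The pin dropped into the first spot I tried (about 66°), to roughly 10 mm deep. I then turned the disc anticlockwise until it would not move under about 20 N, lifted the key out, put it back in its stand and released it.

**Last checks:**
- **Disc:** the white line went from 177.7° to -102.8°, a turn of about 79.5° from a starting lock angle of about 0.12 rad. That puts the lock at about 1.5 rad, at the 1.45 stop within measuring error. The spots seen before lifting the key gave 78.7°.
- **Key:** before release it read upright to within about 1°, with its end 15.5 mm above the bench (15 mm is home). The handle now shows within 0.5 px of its starting image.
- **Bystanders:** the jar, vial and ice pack show no shift. The bottle check gave 0.5 px (1–2 mm), with no visible change in its image.
- **Gripper:** clear of everything; the force reading is about zero.

**What went less well:** while pushing the disc, the gripper tilted to about 12° (the key to about 9°). I righted it against the wall of the stand's hole before seating the key. Wrist force stayed at or below about 27 N in the end-of-call readings, but I could not measure the pin-to-carrier contact force directly.

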